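# Set the transducer bracket to the yellow line and clamp it

### The job

Slide the transducer bracket along its slotted bolt holes until its red pointer stands on the yellow line of the board, without forcing it against its guide bolt. Then turn the black hand knob clockwise until it clamps the bracket firmly, by feel and without overtightening, so that the pointer stays on the yellow line. Let go and leave everything else where it is.

Things in the scene. Friction and masses are not known exactly. Their poses are not given: they have to be found in the camera images.
- board: white plastic mounting board screwed to the ledge, 170 (x) x 320 (y) x 18 mm; origin at the centre of its underside, on the ledge; its y axis is the direction in which the bracket slides. The board has no moving parts. Clamp stud at board x 0, y +37.5 mm; guide bolt at x 0, y -37.5 mm.
- bracket: stainless bracket lying flat on the board, loose: plate 56 (x) x 195 (y, from -115 to +80) x 5 mm, about 0.45 kg with the black pod at its -y end; origin on the underside midway between two in-line slots, each 9.5 mm wide, 60 mm long along y (centres y -37.5 and +37.5 mm) round an 8 mm bolt: it slides up to 25 mm either way from the board's middle, with under 1 mm of side play.
- pod_grip (a point): point to grip on the black transducer pod of the bracket: centre of the pod, 45 mm above the bracket's underside. The pod is 26 mm thick along y (grip here), 34 mm along x, its top 70 mm above the underside; steel ears, 36 mm high above the plate and 30 mm long in y, flank it on both x sides (40 mm over the ears).
- pointer (a point): tip of the red pointer on the +x long edge of the bracket plate, 36 mm from the plate's centre line, 2.5 mm above the board. It moves with the bracket.
- yellow_mark: yellow painted line on the dark strip on the board beside the bracket, 40 (x) x 3 (y) mm; origin at its centre, on the board's top; its y axis is the slide direction. The pointer tip must stand on it in y. It can be on either side of the bracket's start.
- blue_mark: blue painted line of the same kind, for another hull: not to be used.
- guide_bolt: fixed steel guide bolt, 8 mm shank through the bracket's -y slot; its 18 mm washer, 1.5 mm above the plate, keeps the bracket from being lifted; head top 14 mm above the board; origin at the foot of the shank, on the board's top.
- knob: round black lobed hand knob on the fixed stud in the bracket's +y slot: head 42 mm diameter, 20 mm high (grip here, any yaw), a narrower neck under it and a grey rubber-faced washer, 28 mm diameter, close above the plate. Origin at the centre of the head, about 46 mm above the ledge; z up. Clockwise from above it screws down 1 mm per rad. It starts loose; the gap under the washer is unknown.
- stud_foot (a point): foot of the clamp stud, on the knob's axis, about at board height. Feel of the knob: it turns freely (0.05 N m) for an unknown angle up to 3.5 rad, then the washer meets the plate and the turning torque rises about 0.6 N m per rad. Firm: turning takes 0.3 to 0.4 N m, of which about 0.18 N m stays when held still between small turns. Overtightened: over 0.6 N m (0.23 held still). It stays as left.
- reel: bystander: grey aluminium fixed-spool reel lying on its side, about 120 x 130 x 79 mm, origin under its round body
- lure: bystander: green shad lure, about 18 x 76 x 15 mm, lying on the board, origin at its middle underneath
- sinker_a: bystander: steel sinker in the tray, 28 mm diameter, 34 mm high, origin centre of underside
- sinker_b: bystander: steel sinker in the tray, 34 mm diameter, 42 mm high, origin centre of underside
- sinker_c: bystander: steel sinker standing on the board, 30 mm diameter, 30 mm high, origin centre of underside
- spanner: bystander: steel spanner lying on the ledge, 170 mm long, origin at its middle underneath
- oil_bottle: bystander: small oil bottle, 44 mm diameter, 120 mm high, origin centre of underside

How it is judged:
By the outcome, as a careful person would: the job done as asked, in the order asked, and still so for the second after the job is handed in, with the robot touching nothing.
It also fails if it takes over 70 s, if anything falls off the work surface, if the arm or the gripper's body presses on something with over 40 N, if the wrist force passes 120 N, or if a joint passes its speed limit or range.

### The arm

A 6-joint arm with a two-finger parallel gripper is mounted at the origin on the work surface. World frame = base frame: x ahead of the robot, y to its left, z up, the work surface at z = 0. Lengths are in m, angles in degrees, forces in N, time in s.
With the tool pointing down it reaches from about 0.4 to 0.825 m from the base axis. Payload 7 kg.
Tool frame: the origin (TCP) lies on the centre line of the jaws, within the pads' length; the fingertips stand 19 mm ahead of it and the grasp point (between the pads) is the TCP (r.tip_extent is the distance from the TCP to the fingertips, in m); z points along the fingers, y is the line along which they close (so a half turn about z gives the same grasp; the last joint's range is limited). The gripper opens to 88 mm and grips with 3 to 60 N. Pads are 19 mm wide; open, the fingers measure 130 mm over their backs; the gripper's body (78 mm by 193 mm) begins 47 mm behind the grasp point.
Start: joints at [90.762, 20.546, 0.682, 0, -70.136, -16.507], TCP at [0.183, 0.65, 0.246] pointing down, gripper open.
Joint ranges: [-176.03, 176.03], [-82.01, 121.73], [-58.28, 71.71], [-173.87, 95.51], [-174.79, -0.11], [-173.66, 173.66]. Speed limits (degrees/s): [136.94, 136.94, 172.46, 180, 180, 180].

### API

Orientations are given as [roll, pitch, yaw] about the fixed x, y, z axes, in that order (R = Rz(yaw) Ry(pitch) Rx(roll)).
In Python, from plant import r gives the robot as it stands. The module is installed in compiled form; this text tells all that it offers.
- The arm moves only by the tool jog_arm, never from a script. Its argument "deltas" is a list that holds one entry, the list of rows, each a list of 5 numbers: the opening, from -1 (shut) to 1 (fully open), then the shift along the world's x, y, z in cm, then the turn about the world's z in rad. In form: [[[claw, dx, dy, dz, turn], ...]]. A call has 1 to 8 rows; each row shifts and turns the commanded pose from where the row before left it; what a row does not reach is not made up. A row lasts 1/8 s, in which the tool goes at most 62.5 mm and 10.7 degrees, less where a joint would pass 70% of its speed; a pose out of reach is approached as far as the arm can. A call with a gripper value outside its range is refused whole. The fingers move at their own pace and stop on an object; "force" is the grip in N (left out, the last holds). Time passes only in rows, so rows that do not move let the fingers close. It gives the time, the measured TCP pose, the force, the opening and the grip force at its end, in the units of the state.
- r.get_state(): the state, without advancing time (a new reading comes with each control period).
- r.capture(name): name is "scene" or "top" or "wrist"; returns the picture (400x640x3 uint8, blue, green, red); there is no depth.
- r.camera_info(name): a dict with "fx", "fy", "cx", "cy" (pixels), "view" (4x4, takes a point from world to camera coordinates). Camera axes: x right, y up, looking along -z (the intrinsics and any distortion apply to the point x, -y, -z); pixel columns grow to the right and rows downward; lengths in m; the calibration is good to about 2 mm. A picture is of the moment at which its call begins: read the wrist's pose just before it. camera_info takes no time and is no camera call; for the wrist camera it gives the pose at the moment of the call.
- r.close_job(): hands the job in; it is judged then, once.
The state is a dict: "time_s": time; "joints": joint angles; "qd": joint speeds; "joint_torque": joint torques, N m; "tcp_pos": TCP position; "eef_rot": TCP orientation; "contact_force": force on the tool from outside, world axes, zero at the start; "moment": the same for the moment, N m; "gripper_width": finger opening in m; "gripper_force": force on a finger pad.
Only numpy, scipy, OpenCV 4.12 (cv2) and the standard library are available. Lean on these libraries where they do the work, as an engineer would, in place of code of your own. Each camera call takes 0.05 s, during which the arm holds its last target. There are 200 camera calls.

## Working session

There is one attempt and no reset: what is moved stays moved. The work goes in short steps, Python scripts to look and compute and a tool call to move; the robot and the scene stay as the last step left them, time stands still between calls to the robot, and variables do not carry over. Pictures are saved under pics/ and viewed, at most 10 in all, crops included, and the job is handed in when it is done.

Besides the shell and the picture viewer there is one more tool, called after "Emit:" as a command line: name --argument value ..., lists and objects as JSON in quotes. jog_arm: Moves the arm, as the interface text tells. Its arguments: {"type":"object","properties":{"deltas":{"type":"array"},"force":{"type":"number"}},"required":["deltas"]}

```bash
mkdir -p pics; cat > h.py <<'E'
import numpy as np, cv2
from plant import r
def snap(n,f): 
    i=r.camera_info(n); p=r.capture(n); cv2.imwrite('pics/'+f,p); return i,p
def ray(i,u,v,z):
    V=np.array(i['view']); R=V[:3,:3]; t=V[:3,3]; c=-R.T@t
    k=i.get('dist',i.get('distortion'))
    K=np.array([[i['fx'],0,i['cx']],[0,i['fy'],i['cy']],[0,0,1.]])
    q=cv2.undistortPoints(np.array([[[u,v]]],float),K,None if k is None else np.array(k,float))[0,0]
    d=R.T@np.array([q[0],-q[1],-1.]); return c+d*(z-c[2])/d[2]
def proj(i,P):
    V=np.array(i['view']); p=V[:3,:3]@np.array(P)+V[:3,3]
    return i['cx']+i['fx']*p[0]/-p[2], i['cy']+i['fy']*-p[1]/-p[2]
E
python3 - <<'E'
from h import *
s=r.get_state(); print(s); print(r.tip_extent)
i,p=snap('top','top.png'); print(i)
i,p=snap('scene','scene.png')
i,p=snap('wrist','wrist.png'); print(i)
E
```

```text
{'time_s': 0.0, 'joints': array([ 9.07629317e+01,  2.05924511e+01,  6.34834504e-01, -2.04605184e-02,
       -7.01358365e+01, -1.65073135e+01]), 'qd': array([ 0.02332235,  0.06274588, -0.02207664,  0.00066474,  0.01707554,
       -0.004402  ]), 'joint_torque': array([ 6.21360687e-04, -5.82716238e+01,  2.93050647e+01,  6.99710146e+00,
        7.03025493e-03, -1.55522353e-04]), 'tcp_pos': array([0.18305084, 0.64923835, 0.24461818]), 'eef_rot': array([ 1.79904933e+02, -8.11476880e-03, -1.57513431e+01]), 'contact_force': array([-0.2331797 ,  0.21749585,  0.4273061 ]), 'moment': array([-0.02920894,  0.02019896,  0.07018471]), 'gripper_force': 0.0, 'gripper_width': 0.08774585735942118}
0.019
{'fx': 515.3282529976483, 'fy': 515.3282529976483, 'cx': 320.0474054999549, 'cy': 204.71093341576943, 'view': array([[-0.02374926, -0.99969005, -0.00746799,  0.00669898],
       [ 0.99794359, -0.02415132,  0.05937424, -0.56961138],
       [-0.0595362 , -0.00604254,  0.99820786, -1.90459503],
       [ 0.        ,  0.        ,  0.        ,  1.        ]])}
{'fx': 350.8537362616709, 'fy': 350.8537362616709, 'cx': 324.6690111552077, 'cy': 194.46138694883194, 'view': array([[-2.72658988e-01, -9.62110501e-01,  6.78296165e-04,
         6.75086880e-01],
       [ 9.21855153e-01, -2.61452422e-01, -2.86051931e-01,
         3.59416570e-02],
       [ 2.75390909e-01, -7.73693391e-02,  9.58213876e-01,
        -3.90093232e-01],
       [ 0.00000000e+00,  0.00000000e+00,  0.00000000e+00,
         1.00000000e+00]])}
```

View pics/top.png

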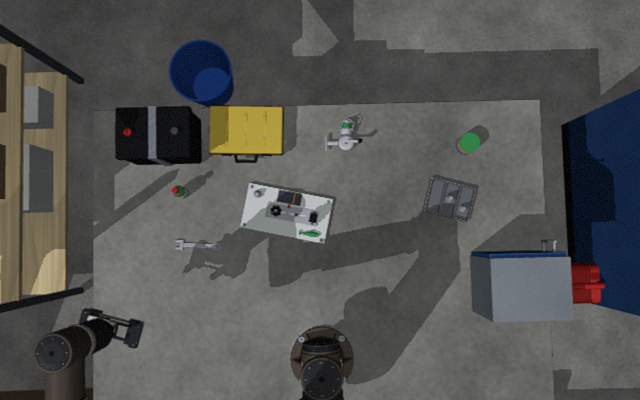

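View pics/scene.png

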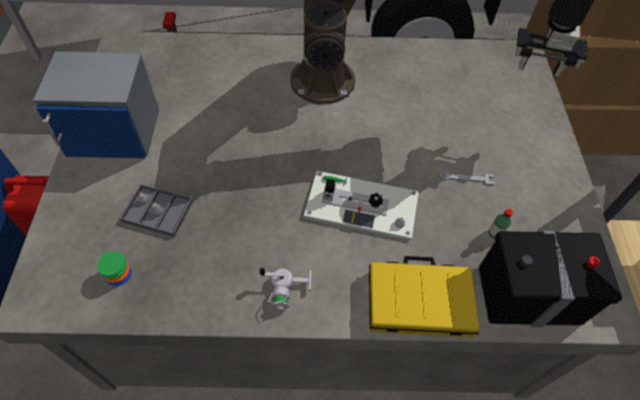

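The top view shows the board at about (288,212), with the knob at (277,210), the pod at (313,217) and the marks strip at (290,198). I'll enlarge that area.

```bash
python3 - <<'E'
from h import *
p=cv2.imread('pics/top.png'); cv2.imwrite('pics/c.png',cv2.resize(p[172:252,235:345],None,fx=7,fy=7,interpolation=cv2.INTER_CUBIC))
i=r.camera_info('top')
for n,u,v,z in [('knob',277,210,.056),('pod',313,217,.088),('corner',253,182,.018),('corner2',335,200,.018),('c3',242,223,.018),('c4',325,242,.018)]: print(n,ray(i,u,v,z))
E
```

```text
knob [0.5517346  0.15047285 0.056     ]
pod [0.52184881 0.01892571 0.088     ]
corner [0.66068216 0.24171838 0.018     ]
corner2 [ 0.58578523 -0.06310959  0.018     ]
c3 [0.50838303 0.28515735 0.018     ]
c4 [ 0.43053446 -0.02204376  0.018     ]
```

View pics/c.png

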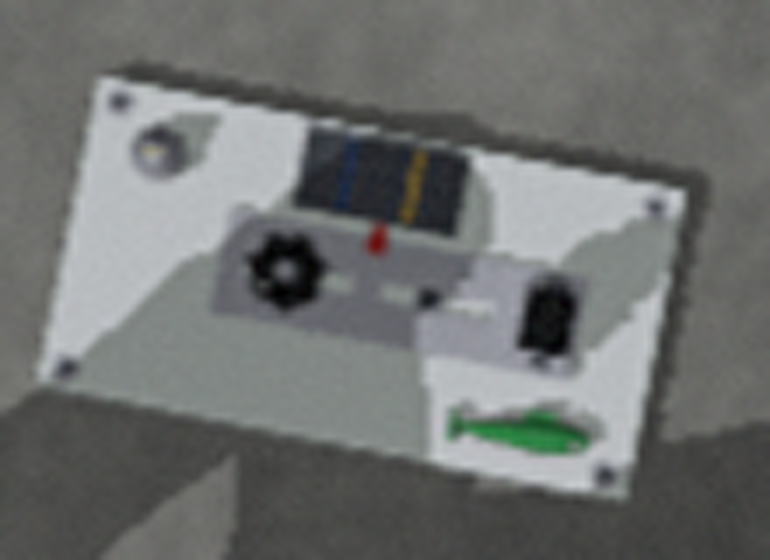

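The crop shows the yellow line at (414,187), the blue line at (347,170), and the red pointer tip at (378,225). Yellow is therefore about 14 mm from the pointer towards the pod (-y). I'll move over the board for a closer wrist view.

Emit:
jog_arm --deltas '[[[1,3.1,-4.7,0,0],[1,3.1,-4.7,0,0],[1,3.1,-4.7,0,0],[1,3.1,-4.7,0,0],[1,3.1,-4.7,0,0],[1,3.1,-4.7,0,0],[1,3.1,-4.7,0,0],[1,3.1,-4.7,0,0]]]'

```text
time_s: 1.15
tcp_pos: [0.4318, 0.272, 0.2457]
eef_rot: [-180.0, -0.0, -15.7]
contact_force: [1.0, 0.7, 0.1]
gripper_width: 0.0874
gripper_force: 0.0
```

Emit:
jog_arm --deltas '[[[1,3.1,-4.7,-1,0.0],[1,3.1,-4.7,-1,0.0],[1,3.1,-4.7,-1,0.0],[1,3.1,-4.7,-1,0],[1,0,0,0,0],[1,0,0,0,0],[1,0,0,0,0]]]'

```text
time_s: 2.02
tcp_pos: [0.5549, 0.0865, 0.2059]
eef_rot: [-180.0, -0.0, -15.7]
contact_force: [-0.1, 0.3, -0.2]
gripper_width: 0.0873
gripper_force: 0.0
```

```bash
python3 - <<'E'
from h import *
i,p=snap('wrist','w1.png'); np.save('w1.npy',i,allow_pickle=True)
cv2.imwrite('pics/w1b.png',cv2.resize(p,None,fx=1.25,fy=1.25,interpolation=cv2.INTER_CUBIC))
E
```

```text
(no output)
```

View pics/w1b.png

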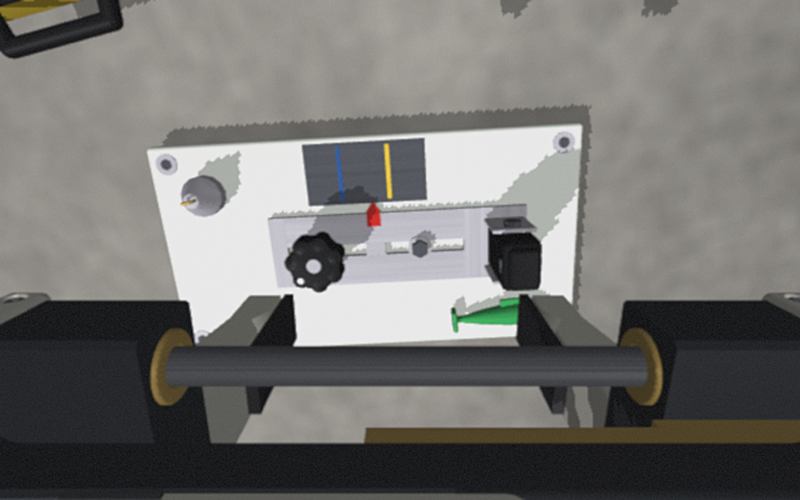

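The view is clear: blue line at (340,172), yellow at (388,172), pointer tip about (373,204), knob (315,262), guide bolt (421,246), pod top (520,263). I'll enlarge it for precision.

```bash
python3 - <<'E'
from h import *
p=cv2.imread('pics/w1.png'); cv2.imwrite('pics/w1c.png',cv2.resize(p[100:240,215:445],None,fx=3.4,fy=3.4,interpolation=cv2.INTER_CUBIC))
E
```

```text
(no output)
```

View pics/w1c.png

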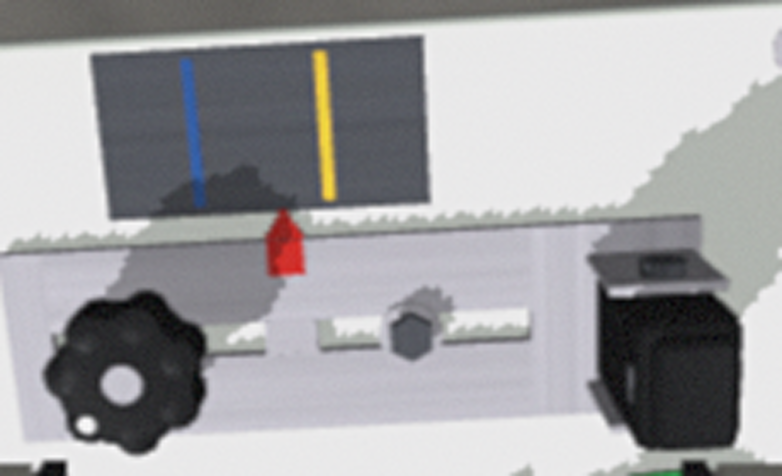

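The enlarged crop gives these pixels:
- Yellow line: (320,51) to (329,200)
- Pointer tip: (283,209)
- Bolt head: (411,335)
- Knob cap: (122,385)
- Pod top face centre: about (694,392)

```bash
cat > m.py <<'E'
from h import *
def f(i,o,s,pts):
    return {n:ray(i,o[0]+u/s-.35,o[1]+v/s-.35,z) for n,(u,v,z) in pts.items()}
E
python3 - <<'E'
from m import *
i=np.load('w1.npy',allow_pickle=True).item()
P=f(i,(215,100),3.4,dict(y1=(320,51,.018),y2=(329,200,.018),tip=(283,209,.0205),knob=(122,385,.057),bolt=(411,335,.031),pod=(694,392,.088),e1=(30,252,.023),e2=(699,216,.023),s1=(92,55,.018),s2=(424,37,.018),s3=(110,218,.018),s4=(429,203,.018)))
for n in P: print(n,P[n].round(4))
for a,b in [('e2','e1'),('s2','s1'),('s4','s3'),('bolt','knob'),('pod','knob'),('y2','y1')]:
    d=P[b]-P[a]; print(a,b,np.degrees(np.arctan2(-d[0],d[1])),np.linalg.norm(d[:2]))
for th in (-14,-14.5,-15):
    t=np.radians(th); ey=np.array([-np.sin(t),np.cos(t)]); ex=np.array([np.cos(t),np.sin(t)])
    print(th,{n:((P[n][:2]-P['bolt'][:2])@ex*1e3,(P[n][:2]-P['bolt'][:2])@ey*1e3) for n in P})
E
```

```text
y1 [0.6133 0.086  0.018 ]
y2 [0.5739 0.0951 0.018 ]
tip [0.5753 0.1078 0.0205]
knob [0.5489 0.1561 0.057 ]
bolt [0.5339 0.0828 0.031 ]
pod [0.5207 0.0211 0.088 ]
e1 [0.5832 0.1784 0.023 ]
e2 [ 0.543  -0.0017  0.023 ]
s1 [0.6288 0.1452 0.018 ]
s2 [0.6092 0.0583 0.018 ]
s3 [0.5855 0.1553 0.018 ]
s4 [0.5655 0.0686 0.018 ]
e2 e1 -12.584818635372265 0.18456530455498926
s2 s1 -12.715577379163573 0.089051665990087
s4 s3 -13.001188173172661 0.08894063859974562
bolt knob -11.634649602779708 0.07481847173633331
pod knob -11.832330846880062 0.13796536713392307
y2 y1 -102.94738466623028 0.040439777985337204
-14 {'y1': (np.float64(76.27402309777379), np.float64(22.349392770906338)), 'y2': (np.float64(35.841069452680244), np.float64(21.606491002782967)), 'tip': (np.float64(34.183856215194474), np.float64(34.28303999893535)), 'knob': (np.float64(-3.0878650888151014), np.float64(74.75472427983254)), 'bolt': (np.float64(0.0), np.float64(0.0)), 'pod': (np.float64(2.130528569252832), np.float64(-63.11191742884048)), 'e1': (np.float64(24.724597889706548), np.float64(104.69098472584345)), 'e2': (np.float
[... 1304 characters left out ...]
8713140784937)), 'tip': (np.float64(33.5803283003526), np.float64(34.87440907815112)), 'knob': (np.float64(-4.392044623244367), np.float64(74.68944809668858)), 'bolt': (np.float64(0.0), np.float64(0.0)), 'pod': (np.float64(3.2316589134366858), np.float64(-63.06512232760977)), 'e1': (np.float64(22.89372259793681), np.float64(105.10654351315709)), 'e2': (np.float64(30.671375522102412), np.float64(-79.29481158074445)), 's1': (np.float64(75.6139702170652), np.float64(84.81474625015883)), 's2': (np.float64(79.16358151383501), np.float64(-4.166147627413897)), 's3': (np.float64(31.15917167401079), np.float64(83.37878990174148)), 's4': (np.float64(34.26131191092586), np.float64(-5.507732813915896))}
```

Board yaw is about -12.9° and the bracket needs to go 12.7 mm towards -y. I'll grip the pod.

Emit:
jog_arm --deltas '[[[1,-1.7,-3.25,-2.5,0.05],[1,-1.7,-3.25,-2.5,0],[1,0,0,-4,0],[1,0,0,-3,0],[1,0,0,-2.1,0],[1,0,0,0,0],[1,0,0,0,0]]]'

```text
time_s: 2.95
tcp_pos: [0.5218, 0.0215, 0.0656]
eef_rot: [-180.0, -0.1, -12.8]
contact_force: [0.9, 0.5, -0.4]
gripper_width: 0.0876
gripper_force: 0.0
```

```bash
python3 - <<'E'
from h import *
i,p=snap('wrist','w2.png'); print(r.get_state()['tcp_pos'])
cv2.imwrite('pics/w2b.png',cv2.resize(p,None,fx=1.25,fy=1.25,interpolation=cv2.INTER_CUBIC))
E
```

```text
[0.52193184 0.02139799 0.06577855]
```

View pics/w2b.png

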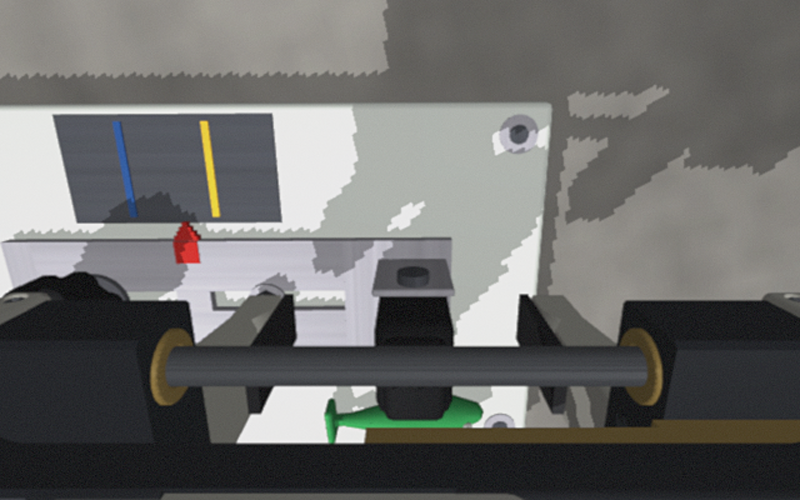

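The pod sits centred between the pads and aligned with them: pod at column 413, fingers at 294 and 518. The pointer (186,224) and yellow line (217,215) are both visible. I'll close the gripper.

Emit:
jog_arm --deltas '[[[-0.5,0,0,0,0],[-0.5,0,0,0,0],[-0.5,0,0,0,0],[-0.5,0,0,0,0],[-0.5,0,0,0,0],[-0.5,0,0,0,0]]]' --force 15

```text
time_s: 3.75
tcp_pos: [0.5212, 0.0206, 0.0645]
eef_rot: [180.0, 0.0, -12.9]
contact_force: [0.0, -0.2, 0.4]
gripper_width: 0.0331
gripper_force: 0.0
```

Emit:
jog_arm --deltas '[[[-0.6,0,0,0,0],[-0.6,0,0,0,0],[-0.6,0,0,0,0],[-0.6,0,0,0,0]]]' --force 15

```text
time_s: 4.25
tcp_pos: [0.5209, 0.0204, 0.0645]
eef_rot: [180.0, 0.0, -12.9]
contact_force: [-0.7, -3.4, 0.4]
gripper_width: 0.0263
gripper_force: 15.0
```

Gripped. I'll slide it in small steps.

Emit:
jog_arm --deltas '[[[-0.6,-0.04,-0.2,0,0],[-0.6,-0.05,-0.2,0,0],[-0.6,-0.04,-0.2,0,0],[-0.6,-0.05,-0.2,0,0],[-0.6,-0.05,-0.2,0,0],[-0.6,0,0,0,0]]]'

```text
time_s: 5.0
tcp_pos: [0.5187, 0.0103, 0.0645]
eef_rot: [180.0, 0.0, -12.9]
contact_force: [0.9, -0.3, -2.1]
gripper_width: 0.0256
gripper_force: 15.0
```

```bash
python3 - <<'E'
from h import *
i,p=snap('wrist','w3.png'); np.save('w3.npy',i,allow_pickle=True);print(r.get_state()['contact_force'],i['view'][:3,3])
cv2.imwrite('pics/w3b.png',cv2.resize(p[80:220,100:260],None,fx=4,fy=4,interpolation=cv2.INTER_CUBIC))
E
```

```text
[ 0.40729431 -0.76381391 -2.52072001] [ 0.12711658 -0.49876072 -0.36122724]
```

View pics/w3b.png

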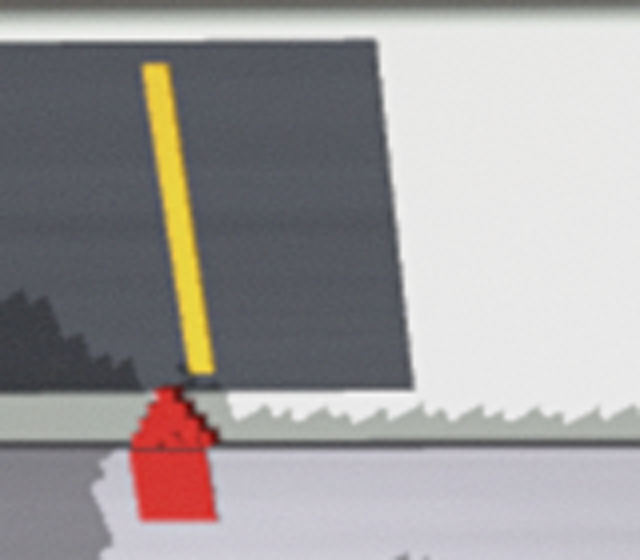

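The yellow line runs from (155,65) to (201,372) and the pointer tip is at (171,386), slightly short of it.

```bash
python3 - <<'E'
from m import *
i=np.load('w3.npy',allow_pickle=True).item()
P=f(i,(100,80),4,dict(y1=(155,65,.018),y2=(201,372,.018),tip=(171,386,.0205),a=(140,520,.0235),b=(217,520,.0235)))
t=np.radians(-12.9); ey=np.array([-np.sin(t),np.cos(t)])
for n in P: print(n,P[n].round(4),(P[n][:2]@ey*1e3).round(2))
E
```

```text
y1 [0.6133 0.0865 0.018 ] 221.22
y2 [0.5743 0.0953 0.018 ] 221.12
tip [0.5736 0.0986 0.0205] 224.14
a [0.5573 0.1078 0.0235] 229.54
b [0.555  0.0977 0.0235] 219.09
```

Emit:
jog_arm --deltas '[[[-0.6,-0.03,-0.15,0,0],[-0.6,-0.04,-0.14,0,0],[-0.6,0,0,0,0],[-0.6,0,0,0,0]]]'

```text
time_s: 5.55
tcp_pos: [0.518, 0.0076, 0.0645]
eef_rot: [180.0, 0.0, -12.9]
contact_force: [0.6, -0.3, -2.5]
gripper_width: 0.026
gripper_force: 15.0
```

```bash
python3 - <<'E'
from h import *
i,p=snap('wrist','w4.png'); np.save('w4.npy',i,allow_pickle=True);print(r.get_state()['contact_force'])
cv2.imwrite('pics/w4b.png',cv2.resize(p[80:220,100:260],None,fx=4,fy=4,interpolation=cv2.INTER_CUBIC))
E
```

```text
[ 0.75870853 -1.75149565 -2.04351532]
```

View pics/w4b.png

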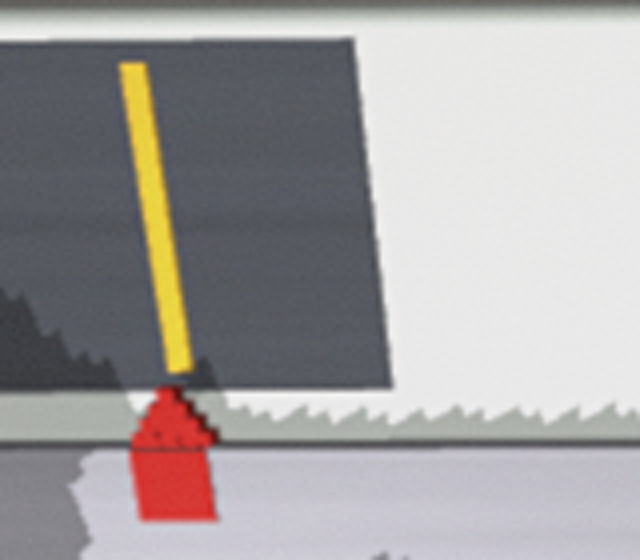

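The pointer is on the line to within about 0.2 mm, with the tip at column 171 and the line at 182, which agrees once parallax is allowed for. I'll release and rise.

Emit:
jog_arm --deltas '[[[0,0,0,0,0],[0,0,0,0,0],[0,0,0,0,0],[0,0,0,3,0],[0,0,0,5,0],[0.6,0,2,2,0.15],[0.6,1,4,0,0.15],[0.6,1,4,0,0.15]]]'

```text
time_s: 6.6
tcp_pos: [0.5385, 0.1088, 0.1654]
eef_rot: [-180.0, -0.1, 13.1]
contact_force: [0.1, 0.2, -0.2]
gripper_width: 0.067
gripper_force: 0.0
```

Emit:
jog_arm --deltas '[[[0.6,1.1,4.5,0,0.15],[0.6,0,0,0,0.17],[0.6,0,0,0,0.17],[0.6,0,0,0,0.17],[0.6,0,0,0,0.17],[0.6,0,0,0,0],[0.6,0,0,0,0]]]'

```text
time_s: 7.48
tcp_pos: [0.5492, 0.1527, 0.1646]
eef_rot: [180.0, -0.0, 60.2]
contact_force: [0.9, 0.5, 0.2]
gripper_width: 0.0702
gripper_force: 0.0
```

```bash
python3 - <<'E'
from h import *
s=r.get_state(); print(s['tcp_pos'],s['eef_rot'],s['joints'],s['moment'])
i,p=snap('wrist','w5.png'); np.save('w5.npy',i,allow_pickle=True)
cv2.imwrite('pics/w5b.png',cv2.resize(p,None,fx=1.25,fy=1.25,interpolation=cv2.INTER_CUBIC))
print([proj(i,q) for q in [(.5497,.156,.057),(.5743,.0953,.018),(.6133,.0865,.018)]])
E
```

```text
[0.54915637 0.15274028 0.16458643] [ 1.79999994e+02 -2.31871184e-03  6.02442071e+01] [ 3.52056938e+01  1.45575789e+01 -1.91765029e+01 -1.17339060e-03
 -5.62638148e+01  1.15039165e+02] [-0.074862   -0.06383559 -0.0255155 ]
[(np.float64(322.63728486205434), np.float64(196.48324996304356)), (np.float64(381.9691567442237), np.float64(227.783067497913)), (np.float64(426.8334192202327), np.float64(215.10753350527582))]
```

View pics/w5b.png

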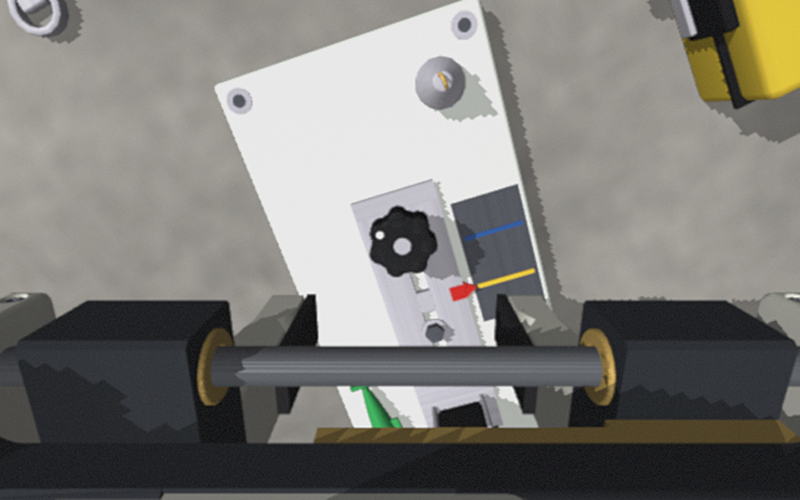

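The knob cap at (402,246) matches the prediction, and the pointer is still on the yellow line. I'll descend on the knob and grip.

Emit:
jog_arm --deltas '[[[0.6,0.05,0.33,-4,0],[0.6,0,0,-4,0],[0.6,0,0,-2.45,0],[0.6,0,0,-1,0],[0.6,0,0,0,0],[0.1,0,0,0,0],[0.1,0,0,0,0],[0.1,0,0,0,0]]]' --force 30

```text
time_s: 8.52
tcp_pos: [0.55, 0.1562, 0.0508]
eef_rot: [180.0, -0.1, 60.5]
contact_force: [0.4, -0.0, -0.0]
gripper_width: 0.0495
gripper_force: 0.0
```

Emit:
jog_arm --deltas '[[[-0.3,0,0,0,0],[-0.3,0,0,0,0],[-0.3,0,0,0,0],[-0.3,0,0,0,0],[-0.3,0,0,0,0]]]' --force 30

```text
time_s: 9.15
tcp_pos: [0.5489, 0.1565, 0.0502]
eef_rot: [-179.9, 0.0, 60.4]
contact_force: [-5.3, 4.6, 4.8]
gripper_width: 0.0415
gripper_force: 30.0
```

```bash
cat > s.py <<'E'
from h import *
s=r.get_state(); print(s['tcp_pos'].round(4),s['eef_rot'][2],'j6',s['joints'][5],s['contact_force'].round(1),'M',s['moment'].round(3),s['gripper_width'],'t6',s['joint_torque'][5],s['time_s'])
E
python3 s.py
```

```text
[0.5489 0.1565 0.0502] 60.44787856511723 j6 114.99019276851327 [-5.3  4.6  4.8] M [1.4   2.001 0.034] 0.04147680441573237 t6 0.03659028327092528 9.15
```

Emit:
jog_arm --deltas '[[[-0.3,-0.05,0.04,-0.01,-0.1],[-0.3,0,0,-0.01,-0.15],[-0.3,0,0,-0.01,-0.15]]]'

```text
time_s: 9.52
tcp_pos: [0.5491, 0.1564, 0.0499]
eef_rot: [180.0, 0.0, 37.3]
contact_force: [0.8, -1.2, 1.0]
gripper_width: 0.0412
gripper_force: 30.0
```

```bash
python3 s.py
```

```text
[0.5491 0.1564 0.0499] 37.266831542686226 j6 91.73256860265855 [ 0.8 -1.2  1. ] M [-0.375 -0.079  0.062] 0.04123960341351732 t6 1.9300031661987305 9.525
```

Emit:
jog_arm --deltas '[[[-0.3,0,0,-0.015,-0.15],[-0.3,0,0,-0.015,-0.15],[-0.3,0,0,-0.01,-0.1]]]'

```text
time_s: 9.9
tcp_pos: [0.5493, 0.156, 0.0495]
eef_rot: [180.0, 0.0, 14.4]
contact_force: [1.3, -3.8, -0.3]
gripper_width: 0.0413
gripper_force: 30.0
```

```bash
python3 s.py
```

```text
[0.5493 0.156  0.0495] 14.397475171620197 j6 68.86628062269463 [ 1.3 -3.8 -0.3] M [-1.071 -0.452  0.076] 0.041331746268978495 t6 0.9241319820284843 9.9
```

Emit:
jog_arm --deltas '[[[-0.3,0,0,-0.015,-0.15],[-0.3,0,0,-0.015,-0.15]]]'

```text
time_s: 10.15
tcp_pos: [0.5493, 0.1557, 0.0492]
eef_rot: [179.9, 0.0, -2.8]
contact_force: [1.1, -4.7, 0.9]
gripper_width: 0.0412
gripper_force: 30.0
```

```bash
python3 s.py
```

```text
[0.5493 0.1557 0.0492] -2.8452579298063068 j6 51.62610549451383 [ 1.1 -4.7  0.9] M [-1.593 -0.778  0.035] 0.04118420151626114 t6 1.9250605255365372 10.15
```

Emit:
jog_arm --deltas '[[[-0.3,0,-0.04,-0.015,-0.15],[-0.3,0,0,-0.015,-0.15]]]'

```text
time_s: 10.4
tcp_pos: [0.5492, 0.1554, 0.0489]
eef_rot: [180.0, -0.0, -20.0]
contact_force: [0.3, -4.1, 0.5]
gripper_width: 0.0411
gripper_force: 30.0
```

```bash
python3 s.py
```

```text
[0.5492 0.1554 0.0489] -20.037155469776472 j6 34.470802833467864 [ 0.3 -4.1  0.5] M [-1.354 -0.487  0.065] 0.04114587310358706 t6 1.919534057378769 10.4
```

Emit:
jog_arm --deltas '[[[-0.3,0,0,-0.015,-0.15],[-0.3,0,0,-0.01,-0.1]]]'

```text
time_s: 10.65
tcp_pos: [0.5491, 0.1551, 0.0486]
eef_rot: [179.9, -0.0, -34.3]
contact_force: [0.5, -6.2, 0.8]
gripper_width: 0.0415
gripper_force: 30.0
```

```bash
python3 s.py
```

```text
[0.5491 0.1551 0.0486] -34.31100482522163 j6 20.19987426117926 [ 0.5 -6.2  0.8] M [-1.647 -0.486  0.093] 0.04151639820023044 t6 0.9247153624892235 10.65
```

Emit:
jog_arm --deltas '[[[-0.3,0,-0.04,-0.01,-0.1],[-0.3,0,0,-0.01,-0.1]]]'

```text
time_s: 10.9
tcp_pos: [0.549, 0.1549, 0.0484]
eef_rot: [179.9, -0.0, -45.7]
contact_force: [-0.6, -3.6, 2.1]
gripper_width: 0.0415
gripper_force: 30.0
```

```bash
python3 s.py
```

```text
[0.549  0.1549 0.0484] -45.739257540252396 j6 8.815101489799435 [-0.6 -3.6  2.1] M [-1.108 -0.074  0.015] 0.0415380891089453 t6 1.2677596136927605 10.9
```

Emit:
jog_arm --deltas '[[[-0.3,0,-0.02,-0.01,-0.1],[-0.3,0,0,-0.01,-0.1]]]'

```text
time_s: 11.15
tcp_pos: [0.5488, 0.1548, 0.0483]
eef_rot: [179.9, -0.0, -57.2]
contact_force: [-1.4, -2.1, 3.4]
gripper_width: 0.0413
gripper_force: 30.0
```

```bash
python3 s.py
```

```text
[0.5488 0.1548 0.0483] -57.19117097028595 j6 -2.6234836466238804 [-1.4 -2.1  3.4] M [-0.831  0.402  0.105] 0.041301270561590865 t6 1.2240985035896301 11.15
```

```bash
cat > a.py <<'E'
from h import *
L=[]
for k in range(8):
    s=r.get_state(); L.append(np.r_[s['contact_force'],s['moment']]); r.capture('wrist')
print('held',np.mean(L,0).round(3),'sd',np.std(L,0).round(3)[5],'yaw',s['eef_rot'][2],s['tcp_pos'].round(4),s['time_s'])
E
python3 a.py
```

```text
held [-1.679 -4.211  4.382 -1.375  0.471 -0.059] sd 0.067 yaw -56.89870486788888 [0.5488 0.1548 0.0483] 11.5
```

Emit:
jog_arm --deltas '[[[-0.3,0,0,-0.01,-0.1],[-0.3,0,0,-0.01,-0.1]]]'

```text
time_s: 11.8
tcp_pos: [0.5487, 0.1547, 0.0481]
eef_rot: [179.9, -0.0, -68.5]
contact_force: [-3.4, -5.4, 7.3]
gripper_width: 0.0416
gripper_force: 30.0
```

```bash
python3 s.py; python3 a.py
```

```text
[0.5487 0.1547 0.0481] -68.51538679471078 j6 -13.959113420498651 [-3.4 -5.4  7.3] M [-1.619  1.124  0.13 ] 0.04164364793050333 t6 1.1518502980470657 11.8
held [-3.482 -4.993  7.366 -1.713  0.968 -0.091] sd 0.087 yaw -68.36389911726341 [0.5486 0.1547 0.0481] 12.15
```

```bash
sed -i "s/^print('held'/print(np.array(L)[:,5].round(3)); print('held'/" a.py
```

Emit:
jog_arm --deltas '[[[-0.3,0,0,0,-0.1],[-0.3,0,0,0,-0.1]]]'

```text
time_s: 12.45
tcp_pos: [0.5485, 0.1547, 0.0481]
eef_rot: [179.9, -0.1, -80.0]
contact_force: [-4.7, -4.3, 6.5]
gripper_width: 0.041
gripper_force: 30.0
```

```bash
python3 a.py
```

```text
[ 0.303 -0.146 -0.186 -0.172 -0.172 -0.202 -0.203 -0.141]
held [-4.198 -5.151  6.776 -1.665  1.133 -0.115] sd 0.159 yaw -79.82983478586537 [0.5484 0.1547 0.0481] 12.8
```

Emit:
jog_arm --deltas '[[[-0.3,0,0,-0.01,-0.1]]]'

```text
time_s: 12.98
tcp_pos: [0.5484, 0.1547, 0.048]
eef_rot: [179.9, -0.1, -85.6]
contact_force: [-4.6, -4.4, 9.3]
gripper_width: 0.0411
gripper_force: 30.0
```

```bash
python3 a.py
```

```text
[ 0.303 -0.13  -0.153 -0.18  -0.148 -0.111 -0.173 -0.174]
held [-4.908 -4.784  8.044 -1.614  1.393 -0.096] sd 0.152 yaw -85.56311850569118 [0.5483 0.1547 0.048 ] 13.325
```

Emit:
jog_arm --deltas '[[[-0.3,0,0,-0.005,-0.08]]]'

```text
time_s: 13.5
tcp_pos: [0.5483, 0.1547, 0.048]
eef_rot: [179.9, -0.1, -90.2]
contact_force: [-5.8, -4.3, 9.2]
gripper_width: 0.0416
gripper_force: 30.0
```

```bash
python3 a.py
```

```text
[ 0.271 -0.075 -0.163 -0.112 -0.095 -0.169 -0.077 -0.084]
held [-5.196 -4.905  8.757 -1.528  1.549 -0.063] sd 0.131 yaw -90.13960688481832 [0.5483 0.1547 0.048 ] 13.85
```

Emit:
jog_arm --deltas '[[[-0.3,0,0,0,-0.04],[-0.3,0,0,0,-0.03]]]' --force 40

```text
time_s: 14.15
tcp_pos: [0.5482, 0.1547, 0.048]
eef_rot: [179.9, -0.1, -94.2]
contact_force: [-6.0, -5.1, 8.1]
gripper_width: 0.0411
gripper_force: 40.0
```

```bash
python3 a.py
```

```text
[0.344 0.137 0.149 0.129 0.127 0.135 0.165 0.132]
held [-5.179 -4.394  8.458 -1.502  1.669  0.165] sd 0.069 yaw -94.1153755467042 [0.5482 0.1547 0.048 ] 14.5
```

Emit:
jog_arm --deltas '[[[-0.3,0,0,0,-0.02],[-0.3,0,0,0,-0.02]]]'

```text
time_s: 14.8
tcp_pos: [0.5481, 0.1547, 0.048]
eef_rot: [179.9, -0.1, -96.4]
contact_force: [-6.1, -5.0, 8.9]
gripper_width: 0.0412
gripper_force: 40.0
```

```bash
python3 a.py
```

```text
[0.385 0.247 0.233 0.156 0.225 0.152 0.201 0.194]
held [-5.572 -4.37   8.719 -1.494  1.711  0.224] sd 0.069 yaw -96.40375000450966 [0.5481 0.1547 0.048 ] 15.15
```

It is firm: 0.385 N m turning and about 0.2 N m held. I'll let go, back off and look.

Emit:
jog_arm --deltas '[[[0.4,0,0,0,0],[0.4,0,0,0,0],[0.4,0,0,0,0],[0.4,0,0,2,0],[0.4,0,0,4,0],[0.4,0,0,5,0],[0.4,0,0,0,0],[0.4,0,0,0,0]]]'

```text
time_s: 16.2
tcp_pos: [0.549, 0.1556, 0.1577]
eef_rot: [-180.0, 0.0, -96.5]
contact_force: [-0.2, 0.3, -0.9]
gripper_width: 0.061
gripper_force: 0.0
```

```bash
python3 - <<'E'
from h import *
i,p=snap('wrist','w6.png'); np.save('w6.npy',i,allow_pickle=True)
u,v=map(int,proj(i,(.5743,.0953,.018))); print(u,v, r.get_state()['tcp_pos'])
x0=min(max(u-110,0),420); y0=min(max(v-80,0),240); print(x0,y0)
cv2.imwrite('pics/w6b.png',cv2.resize(p[y0:y0+160,x0:x0+220],None,fx=3.6,fy=3.6,interpolation=cv2.INTER_CUBIC))
E
```

```text
284 116 [0.54867197 0.15529411 0.15698076]
174 36
```

View pics/w6b.png

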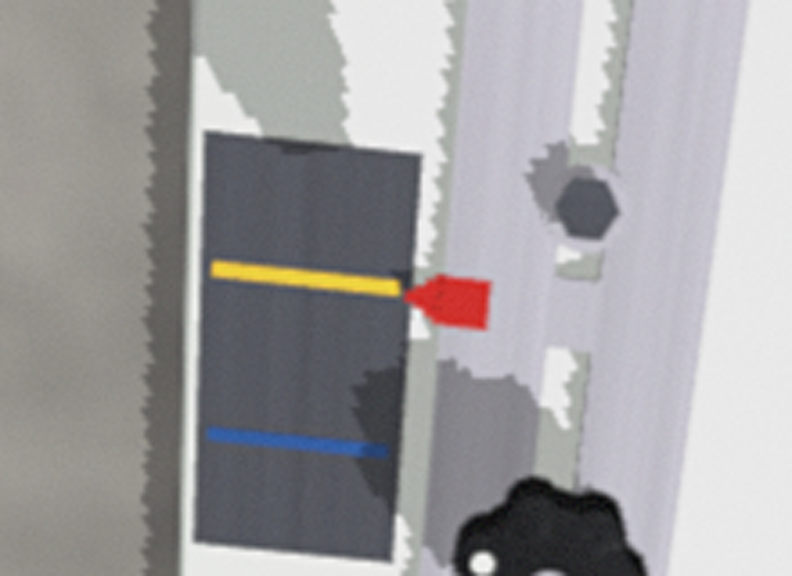

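The yellow line runs from (212,269) to (400,288), the pointer tip is at (403,296), and the knob dot is at (482,563). I'll compute the residual and check the knob turn for slip.

```bash
python3 - <<'E'
from m import *
i=np.load('w6.npy',allow_pickle=True).item(); j=np.load('w5.npy',allow_pickle=True).item()
P=f(i,(174,36),3.6,dict(y1=(212,269,.018),y2=(400,288,.018),tip=(403,296,.0205),a=(490,282,.0235),b=(487,329,.0235),dot=(482,563,.0535)))
P['dot0']=ray(j,380/1.25,235/1.25,.056)
t=np.radians(-12.9); ey=np.array([-np.sin(t),np.cos(t)])
for n in P: print(n,P[n].round(4),(P[n][:2]@ey*1e3).round(2))
for n in('dot0','dot'): d=P[n][:2]-[.549,.1558]; print(np.degrees(np.arctan2(d[1],d[0])),np.hypot(*d))
E
```

```text
y1 [0.6135 0.0862 0.018 ] 221.04
y2 [0.574  0.0948 0.018 ] 220.59
tip [0.5733 0.0964 0.0205] 221.98
a [0.5543 0.0955 0.0235] 216.81
b [0.5562 0.1051 0.0235] 226.63
dot [0.5614 0.148  0.0535] 269.65
dot0 [0.5409 0.1681 0.056 ] 284.67
123.117010792097 0.014742368070057634
-31.97976069002271 0.014639916399049258
```

There was no knob slip: it turned 155° against 157° at the gripper. The residual reads about 1 mm, and I want that surer. I'll measure by segmentation in the earlier frames and in a new one from right above the pointer, where parallax vanishes.

```bash
cat > seg.py <<'E'
from h import *
t=np.radians(-12.9); ey=np.array([-np.sin(t),np.cos(t)]); ex=np.array([np.cos(t),np.sin(t)])
def meas(i,p):
    big=cv2.resize(p,None,fx=4,fy=4,interpolation=cv2.INTER_CUBIC); h=cv2.cvtColor(big,cv2.COLOR_BGR2HSV)
    def pts(lo,hi,z,c):
        m=cv2.inRange(h,lo,hi); n,l,st,ce=cv2.connectedComponentsWithStats(m)
        u0=np.array(proj(i,c))*4; k=min([k for k in range(1,n) if st[k][4]>150],key=lambda k:np.hypot(*(ce[k]-u0)))
        v,u=np.where(l==k); return np.array([ray(i,(a+.5)/4-.5,(b+.5)/4-.5,z)[:2] for a,b in zip(u,v)])
    Y=pts((20,110,90),(36,255,255),.018,(.594,.091,.018)); R=pts((0,140,70),(8,255,255),.0205,(.565,.1,.0205))
    A=np.polyfit(Y@ex,Y@ey,1); x=R@ex; tip=R[x>x.max()-.0015].mean(0); body=R[(x<x.max()-.012)].mean(0)
    c=-np.array(i['view'])[:3,:3].T@np.array(i['view'])[:3,3]
    print('cam-y',((c[:2]-tip)@ey).round(3),'slope',A[0].round(3),'tip off mm',1e3*(tip@ey-np.polyval(A,tip@ex)),'vs mean',1e3*(tip@ey-Y.mean(0)@ey),'body',1e3*(body@ey-Y.mean(0)@ey),'n',len(R),len(Y),'tipx-yellow',1e3*(x.max()-Y.mean(0)@ex))
if __name__=='__main__':
    for n in '13456':
        meas(np.load(f'w{n}.npy',allow_pickle=True).item(),cv2.imread(f'pics/w{n}.png'))
E
python3 seg.py
```

```text
cam-y -0.029 slope 0.005 tip off mm 12.868493843833928 vs mean 12.755881326357631 body 13.088591947124584 n 2367 2848 tipx-yellow -22.33873388476193
cam-y -0.098 slope 0.004 tip off mm 3.5628646162951805 vs mean 3.460278770832159 body 4.873188305746734 n 8376 8671 tipx-yellow -22.092954823240362
cam-y -0.098 slope 0.006 tip off mm 0.7803024543291126 vs mean 0.6509190439987489 body 2.0394619616935783 n 8348 8687 tipx-yellow -22.24868337705299
cam-y 0.124 slope 0.007 tip off mm 1.2032745488127217 vs mean 1.0500556449963006 body 0.2777507785644284 n 2772 3169 tipx-yellow -22.1104861715834
cam-y -0.024 slope 0.006 tip off mm 1.1723063962479352 vs mean 1.023878673535844 body 1.223242791766166 n 3749 4006 tipx-yellow -22.1562450054128
```

Emit:
jog_arm --deltas '[[[0.4,0,-3,3,0.1],[0.4,0,-3,0,0.18],[0.4,0,0,0,0.18],[0.4,0,0,0,0.18],[0.4,0,0,0,0.18],[0.4,0,0,0,0.18],[0.4,0,0,0,0.18],[0.4,0,0,0,0.18]]]'

```text
time_s: 17.25
tcp_pos: [0.5486, 0.0952, 0.1862]
eef_rot: [179.9, 0.1, -18.3]
contact_force: [-0.6, 0.5, -0.3]
gripper_width: 0.0615
gripper_force: 0.0
```

Emit:
jog_arm --deltas '[[[0.4,0,0,0,0.1],[0.4,0,0,0,0],[0.4,0,0,0,0],[0.4,0,0,0,0]]]'

```text
time_s: 17.75
tcp_pos: [0.549, 0.0954, 0.1874]
eef_rot: [180.0, 0.0, -13.0]
contact_force: [-0.4, -0.7, 0.9]
gripper_width: 0.0615
gripper_force: 0.0
```

```bash
python3 - <<'E'
from seg import *
i,p=snap('wrist','w7.png'); np.save('w7.npy',i,allow_pickle=True); meas(i,p)
i,p=snap('wrist','w8.png'); meas(i,p)
E
```

```text
cam-y -0.006 slope 0.006 tip off mm 1.0191499416877248 vs mean 0.8780055095057304 body 1.0596945215914921 n 2675 3171 tipx-yellow -22.36054056339942
cam-y -0.006 slope 0.008 tip off mm 1.1510520028533422 vs mean 0.9752700772300282 body 0.9778490532646456 n 2741 3194 tipx-yellow -22.21812839854187
```

All views after the slide agree: the tip is about 1.0 mm from the line's centre, within the painted width (±1.5 mm), and clamping did not move it. The knob is firm and the gripper is clear, so I'll hand the job in.

```bash
python3 -c "
from plant import r
print(r.close_job())"
```

```text
the job is handed in; nothing more can be done
None
```

I handed the job in: the pointer stands on the yellow line about 1.0 mm off its centre (the paint is ±1.5 mm), the knob is clamped firm at about 0.385 N m, and the gripper is clear of everything; the verdict was not shown.

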